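Sort the leftovers of a welding job into the parts dishes and the nozzle block

TASK

Sort the leftovers of the welding job: put the bolt in the dish that holds the bolts, the large dark plain nut in the dish with the dark nuts and the small bright zinc-plated nut in the dish with the bright ones (zinc must never get into a weld), and stand each of the two loose copper nozzles upright in its own free seat of the nozzle block, so that their mouths are not dented. Leave the pliers, the tape measure and the wrench lying where they are.

Things in the scene. Friction and masses are not known exactly. Their poses are not given: they have to be found in the camera images.
- nozzle_a_center (a point): First loose copper nozzle standing upright on its round seat, mouth up: 18 mm diameter at the seat, tapering to about 9 mm at the top, 26 mm high. The point is its centre, half-way up (13 mm above its underside); z points to its mouth. The two loose nozzles are alike; either may take either free seat.
- nozzle_b_center (a point): Second loose copper nozzle standing upright on its round seat, mouth up: 18 mm diameter at the seat, tapering to about 9 mm at the top, 26 mm high. The point is its centre, half-way up (13 mm above its underside); z points to its mouth. The two loose nozzles are alike; either may take either free seat.
- bolt_center (a point): Loose dark steel hexagon bolt standing on its head, thread up: 58 mm high, head 8 mm high and 24 mm across corners, threaded shank 12 mm diameter. The point is its centre, half-way up (29 mm above the underside of the head); z runs from the head to the end of the thread.
- dark_nut_center (a point): Loose hexagon nut of dark grey plain steel, the larger of the two, lying flat on the bench: 30 mm across flats (along its own x), 34 mm across corners (along its own y), 15 mm high. The point is its centre, half-way up; z up.
- bright_nut_center (a point): Loose hexagon nut of bright silvery zinc-plated steel, the smaller of the two, lying flat on the bench: 24 mm across flats (along its own x), 27 mm across corners (along its own y), 12 mm high. The point is its centre, half-way up; z up.
- bolt_dish: Fixed round bright steel magnetic dish, rim 112 mm across, 24 mm high, floor 4 mm above its underside and 87 mm across, thin flared wall; it stands on the light grey steel plate (top 4 mm above the bench). Origin: centre of its underside. Two dark bolts lie fixed in it on its own +x side, up to 24 mm above its underside; the rest, from its x = -2 mm to the wall at -x, is free floor.
- dark_nut_dish: Fixed round bright steel magnetic dish, rim 112 mm across, 24 mm high, floor 4 mm above its underside and 87 mm across, thin flared wall; it stands on the light grey steel plate (top 4 mm above the bench). Origin: centre of its underside. Two dark nuts lie fixed in it on its own +x side, up to 20 mm above its underside; the rest, from its x = +3 mm to the wall at -x, is free floor.
- bright_nut_dish: Fixed round bright steel magnetic dish, rim 112 mm across, 24 mm high, floor 4 mm above its underside and 87 mm across, thin flared wall; it stands on the light grey steel plate (top 4 mm above the bench). Origin: centre of its underside. Two bright zinc-plated nuts lie fixed in it on its own +x side, up to 16 mm above its underside; the rest, from its x = +5 mm to the wall at -x, is free floor.
- nozzle_block: Fixed aluminium block, 50 (x) by 136 (y) by 16 mm high, on the light grey plate (top 4 mm above the bench), with three round flat seats in a row at its own y = -42, 0, +42 mm, each 34 mm across and sunk 5 mm (seat floor 11 mm above the underside). The seat at y = +42 mm holds a fixed copper nozzle; those at y = 0 and -42 mm are free. Origin: centre of its underside; z up.
- pliers: Bystander: combination pliers with yellow and black grips, 206 x 72 x 16 mm, lying loose on the bench; leave alone. Origin: centre of the underside; length along its y.
- tape_measure: Bystander: yellow tape measure with a black strap, 76 x 147 x 36 mm, lying loose on the bench; leave alone. Origin: centre of the underside.
- adjustable_wrench: Bystander: bright adjustable wrench, 222 x 52 x 11 mm, lying loose on the bench; leave alone. Origin: centre of the underside; length along its y.
Mind the look-alikes: they are no part of the job. There is more than one size of the nozzle_block; the job needs the larger.

How it is judged:
By the outcome, as a careful person would: the job done as asked, in the order asked, and still so for the second after the job is handed in, with the robot touching nothing.
It also fails if it takes over 134 s, if anything falls off the work surface, if the arm or the gripper's body presses on something with over 40 N, if the wrist force passes 120 N, or if a joint passes its speed limit or range.

ROBOT

A 7-joint arm with a two-finger parallel gripper is mounted at the origin on the work surface; the furniture and walls round the work are solid. World frame = base frame: x ahead of the robot, y to its left, z up, the work surface at z = 0. Lengths are in m, angles in degrees, forces in N, time in s.
With the tool pointing down it reaches from about 0.425 to 0.925 m from the base axis. Payload 6.8 kg.
Tool frame: the origin (TCP) lies on the centre line of the jaws, within the pads' length; the fingertips stand 19 mm ahead of it and the grasp point (between the pads) is the TCP (robot.tip_extent is the distance from the TCP to the fingertips, in m); z points along the fingers, y is the line along which they close (so a half turn about z gives the same grasp; the last joint's range is limited). The gripper opens to 85 mm and grips with 20 to 120 N. Pads are 22 mm wide; open, the fingers measure 114 mm over their backs; the gripper's body (76 mm by 85 mm) begins 54 mm behind the grasp point. The pads swing forward as they close: fully open they stand 13 mm farther back than shut.
Start: joints at [-82.913, 27.33, 1.283, 89.118, -0.659, 63.558, -4.761], TCP at [0.155, 0.657, 0.25] pointing down, gripper open.
Joint ranges: [-169.35, 169.35], [-19.33, 120.38], [-80.79, 83.38], [13.8, 139.57], [-78.32, 258.32], [9.67, 109.79], [-169.56, 169.56]. Speed limits (degrees/s): [136.94, 136.94, 180, 180, 180, 180, 180].

INTERFACE

Orientations are given as [roll, pitch, yaw] about the fixed x, y, z axes, in that order (R = Rz(yaw) Ry(pitch) Rx(roll)).
In Python, from plant import robot gives the robot as it stands.
- The arm moves only by the shell command python3 -m pendant 'ROWS' [FORCE]. ROWS is JSON, a list of rows, each an object with "translation": the shift along the tool's x, y, z each as a share of 0.5 m, from -1 to 1, a list of three; "yaw": the turn about the tool's z as a share of 60 degrees, from -1 to 1; "fingers": the closure, from -1 (fully open) to 1 (shut). In form: [{"translation": [dx, dy, dz], "yaw": yaw, "fingers": fingers}, ...]. A call has 1 to 8 rows; each row is the pose to reach, as a shift and turn from the pose commanded when the call began, along the tool's axes at that moment; what a row does not reach only later rows make up. A row lasts 1/8 s, in which the tool goes at most 62.5 mm and 10.7 degrees, less where a joint would pass 70% of its speed; a pose out of reach is approached as far as the arm can. A call with a number of a shift or a turn outside -1 to 1 is refused whole. A call with a gripper value outside its range is refused whole. The fingers move at their own pace and stop on an object; FORCE is the grip in N (left out, the last holds). Time passes only in rows, so rows that repeat a pose let the fingers close. It gives the time, the measured TCP pose, the force, the opening and the grip force at its end, in the units of the state.
- robot.sense(): the state, without advancing time (a new reading comes with each control period).
- robot.capture(name): name is "side" or "top"; returns a dict with "color" (480x640x3 uint8, red, green, blue), "K" (3x3 intrinsics, pixels), "k1" (the pictures are not rectified: a ray, as slopes to the right and down, at radius r is drawn at 1 + k1 r^2 times it, then the intrinsics apply), "R" (3x3) and "t" (3): a world point X has camera coordinates R X + t. Camera axes: x right, y down, z forward; pixel columns grow to the right and rows downward; lengths in m; the calibration is good to about 2 mm. A picture is of the moment at which its call begins. There is no depth.
- robot.job_done(): hands the job in; it is judged then, once.
The state is a dict: "time": time; "q": joint angles; "qvel": joint speeds; "joint_efforts": joint torques, N m; "tcp_pos": TCP position; "tcp_rot": TCP orientation; "ft_force": force on the tool from outside, world axes, zero at the start; "wrist_torque": the same for the moment, N m; "width": opening from 0.0 (shut) to 1.0 (fully open); "finger_force": force on a finger pad.
Only numpy, scipy, OpenCV 4.12 (cv2) and the standard library are available. Lean on these libraries where they do the work, as an engineer would, in place of code of your own. Each camera call takes 0.05 s, during which the arm holds its last target. There are 200 camera calls.

## Working session

There is one attempt and no reset: what is moved stays moved. The work goes in short steps, Python scripts to look and compute and a shell command to move; the robot and the scene stay as the last step left them, time stands still between calls to the robot, and variables do not carry over. Pictures are saved under pics/ and viewed, at most 14 in all, crops included, and the job is handed in when it is done.

```bash
ls; mkdir -p pics; python3 - <<'E'
from plant import robot
import cv2,pickle
s=robot.sense();print(s)
for n in("top","side"):
    c=robot.capture(n);pickle.dump(c,open(n+".pkl","wb"))
    cv2.imwrite(f"pics/{n}0.png",c["color"][:,:,::-1]);print(n,c["K"],c["k1"],c["R"],c["t"])
E
```

```text
pics
{'time': 0.0, 'q': array([-82.91083537,  27.37562852,   1.28083327,  89.17759141,
        -0.65831564,  63.55788281,  -4.76190691]), 'qvel': array([-0.01416288, -0.03153056, -0.07670671, -0.05902652,  0.03101194,
        0.01887522,  0.03480011]), 'joint_efforts': array([ 7.16026370e-04, -5.96442103e+01,  1.60884205e+00, -2.81196731e+01,
        1.24834399e-02,  9.22757172e-03,  1.16523410e-05]), 'tcp_pos': array([0.1549834 , 0.65640042, 0.24933324]), 'tcp_rot': array([-1.79896614e+02,  8.61775891e-03,  1.66717281e+02]), 'ft_force': array([-0.27373334, -0.27693259, -0.10471475]), 'wrist_torque': array([ 0.10691001,  0.03602781, -0.01629474]), 'finger_force': 0.0, 'width': 0.9991380101354773}
top [[433.6272276    0.         321.77018952]
 [  0.         433.6272276  241.44654682]
 [  0.           0.           1.        ]] 0.024572819809136632 [[ 0.02400134 -0.99957469 -0.01656455]
 [-0.99024322 -0.02149567 -0.13768186]
 [ 0.13726723  0.01970748 -0.99033798]] [0.08757193 0.56067581 0.97261603]
side [[452.4468449    0.         322.30405043]
 [  0.         452.4468449  237.38252807]
 [  0.           0.           1.        ]] -0.020691128352936416 [[ 0.99946655 -0.02959007  0.01382166]
 [-0.00162726 -0.46780544 -0.88382998]
 [ 0.03261844  0.88333601 -0.46760404]] [-0.54651631  0.08743148  0.89048906]
```

View pics/top0.png

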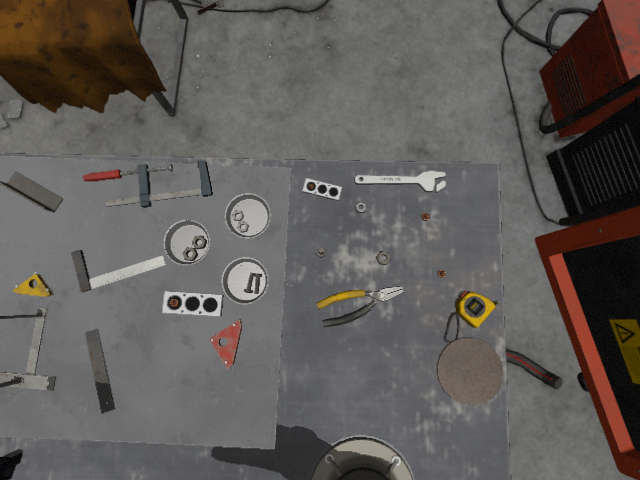

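View pics/side0.png

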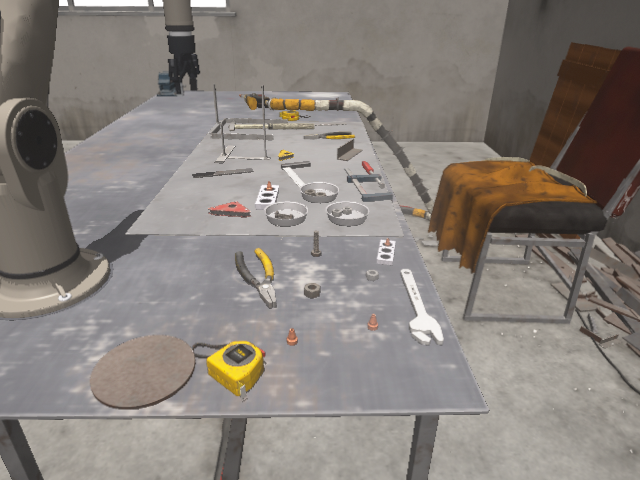

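The top view shows the loose pieces: bolt about (321,252), dark nut (382,257), bright nut (361,207), nozzles (426,216) and (442,273). The dishes are bolts (245,281), dark nuts (187,242) and bright nuts (247,216). There are two nozzle blocks, at (192,303) and (322,188). The first is larger, so it is the one meant. I'll confirm this in a crop.

```bash
cat > h.py <<'E'
import numpy as np,cv2,pickle
from plant import robot
def cap(n):
    c=robot.capture(n);pickle.dump(c,open(n+".pkl","wb"));return c
def load(n): return pickle.load(open(n+".pkl","rb"))
def ray(c,u,v):
    d=cv2.undistortPoints(np.array([[[u,v]]],float),c["K"],np.array([c["k1"],0,0,0.]))[0,0]
    return -c["R"].T@c["t"], c["R"].T@np.array([d[0],d[1],1])
def onplane(c,u,v,z):
    o,d=ray(c,u,v);return o+d*(z-o[2])/d[2]
def proj(c,X):
    p,_=cv2.projectPoints(np.array([X],float),cv2.Rodrigues(c["R"])[0],c["t"],c["K"],np.array([c["k1"],0,0,0.]));return p[0,0]
def tri(c1,p1,c2,p2):
    o1,d1=ray(c1,*p1);o2,d2=ray(c2,*p2)
    s=np.linalg.lstsq(np.c_[d1,-d2],o2-o1,rcond=None)[0];a=o1+d1*s[0];b=o2+d2*s[1];return (a+b)/2,np.linalg.norm(a-b)
def crop(c,x0,y0,x1,y1,k,f):
    im=cv2.resize(c["color"][y0:y1,x0:x1,::-1],None,fx=k,fy=k,interpolation=cv2.INTER_CUBIC);cv2.imwrite("pics/"+f,im)
E
python3 - <<'E'
from h import *
t=load("top");s=load("side")
crop(t,155,190,295,325,4,"tl.png")
crop(t,295,170,455,290,5,"tr.png")
crop(s,200,170,400,350,4,"s1.png")
E
```

```text
(no output)
```

View pics/tl.png

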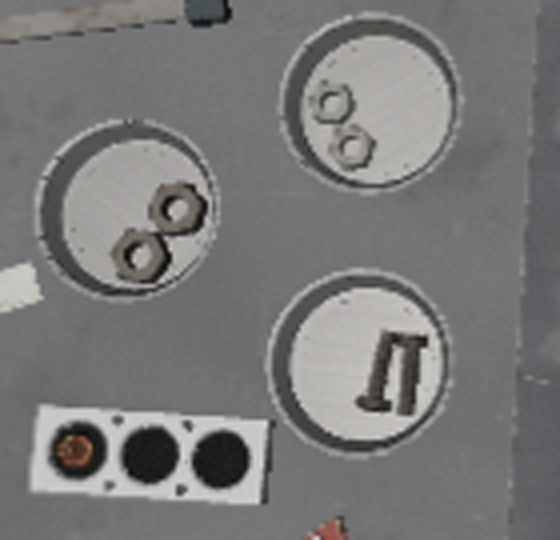

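View pics/tr.png

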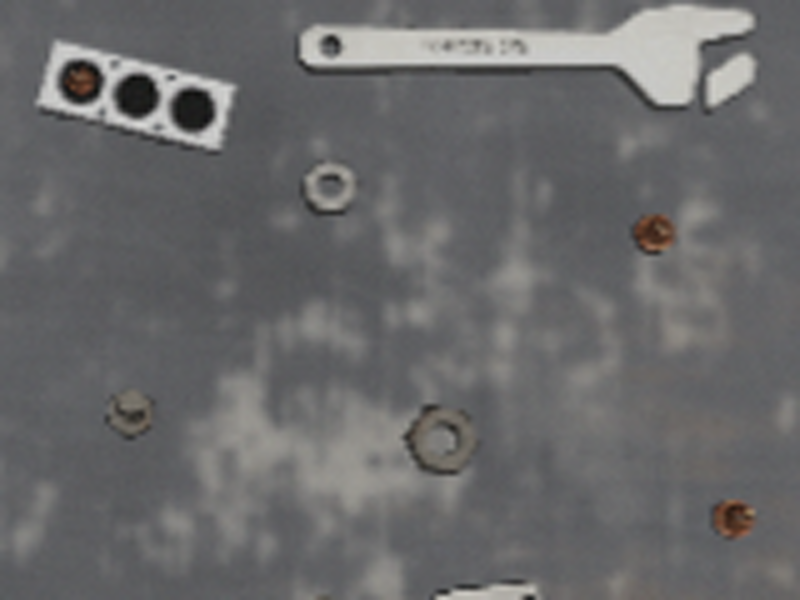

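```bash
python3 -c "
from h import *
crop(load('side'),230,225,430,350,4,'s1.png')"
```

```text
(no output)
```

View pics/s1.png

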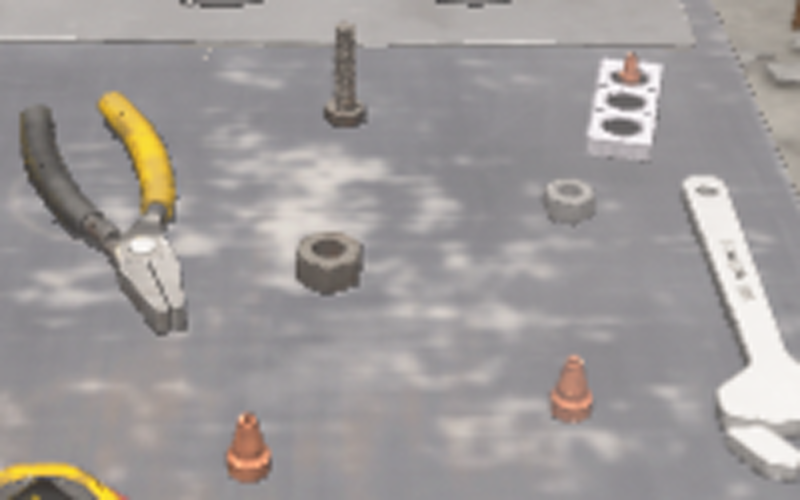

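The crops confirm the following:
- **Loose pieces (tr crop):** bolt (130,413), dark nut (442,439), bright nut (329,187), copper nozzles (655,233) and (735,519).
- **Dishes (tl crop):** bolts at centre (359,362), dark nuts at (127,210), bright nuts at (370,102).
- **Blocks:** the one in the tl crop, about 58 px long at (150,455), is larger than the one in the tr crop, about 38 px at (137,95). I'll use the former. Its free seats are at (150,455) and (221,460).

```bash
python3 - <<'E'
from h import *
np.set_printoptions(precision=4,suppress=True)
t=load("top");s=load("side")
L=lambda x,y:(155+(x+.5)/4-.5,190+(y+.5)/4-.5)
Rr=lambda x,y:(295+(x+.5)/5-.5,170+(y+.5)/5-.5)
S=lambda x,y:(230+(x+.5)/4-.5,225+(y+.5)/4-.5)
print("cam",ray(t,0,0)[0],ray(s,0,0)[0])
P=lambda n,p,z:print(n,onplane(t,*p,z))
P("bolt head",Rr(130,414),.006);print(" tri head/tip",onplane(s,*S(345,116),.004),onplane(s,*S(344,27),.058))
P("dark",Rr(442,439),.013);print(tri(t,Rr(442,439),s,S(329,247)))
P("bright",Rr(329,187),.010);print(tri(t,Rr(329,187),s,S(571,188)))
for n,(x0,y0,x1,y1) in dict(a=(415,205,438,225),b=(430,262,455,282)).items():
    r=t["color"][y0:y1,x0:x1].astype(int);m=(r[...,0]-r[...,2]>40);v,u=np.nonzero(m);print(n,m.sum(),u.min()+x0,u.max()+x0,v.min()+y0,v.max()+y0,u.mean()+x0,v.mean()+y0)
    P(n,(u.mean()+x0,v.mean()+y0),.008)
P("a side tip",(0,0),0);print(onplane(s,*S(573,358),.026),onplane(s,*S(247,413),.026), onplane(s,*S(571,408),.004),onplane(s,*S(249,468),.004))
for n,p,q in(("boltdish",(359,362),(393,373)),("darkdish",(127,210),(159,232)),("brightdish",(370,102),(343,125))):
    P(n,L(*p),.028);P("  items",L(*q),.018)
for p in((77,450),(150,455),(221,460)):P("seat",L(*p),.020)
P("wrench L",Rr(330,45),.01)
print("stand",onplane(t,40,315,0),onplane(t,10,380,0), onplane(s,216,160,.004),onplane(s,265,158,.004))
print("clamp",onplane(t,205,165,.03), "pliers",onplane(t,400,290,.01),onplane(t,320,300,.01),robot.tip_extent)
E
```

```text
cam [0.4196 0.0804 1.0419] [ 0.5173 -0.7619  0.5012]
bolt head [0.5365 0.1032 0.006 ]
 tri head/tip [0.5356 0.1011 0.004 ] [0.5347 0.103  0.058 ]
dark [ 0.5271 -0.0455  0.013 ]
(array([ 0.5261, -0.0451,  0.0165]), np.float64(0.0013174732489965287))
bright [0.649  0.0093 0.01  ]
(array([0.648 , 0.0096, 0.0144]), np.float64(7.386605202982217e-05))
a 29 422 428 213 219 425.2758620689655 216.13793103448276
a [ 0.63   -0.1474  0.008 ]
b 32 438 445 270 276 441.25 273.5625
b [ 0.4923 -0.1837  0.008 ]
a side tip [1.1812 0.9553 0.    ]
[ 0.6285 -0.1443  0.026 ] [ 0.4907 -0.179   0.026 ] [ 0.6283 -0.1505  0.004 ] [ 0.4914 -0.187   0.004 ]
boltdish [0.465  0.2792 0.028 ]
  items [0.4594 0.2608 0.018 ]
darkdish [0.5515 0.421  0.028 ]
  items [0.54   0.4044 0.018 ]
brightdish [0.6196 0.2802 0.028 ]
  items [0.6072 0.2978 0.018 ]
seat [0.4104 0.4433 0.02  ]
seat [0.4085 0.4004 0.02  ]
seat [0.4065 0.3587 0.02  ]
wrench L [0.7199 0.0097 0.01  ]
stand [0.3735 0.7647 0.    ] [0.2243 0.8156 0.    ] [0.2024 0.7487 0.004 ] [0.3688 0.7723 0.004 ]
clamp [0.7405 0.3876 0.03  ] pliers [ 0.4511 -0.0861  0.01  ] [0.4232 0.1018 0.01  ] 0.019
```

```bash
cat > plan.py <<'E'
import sys
from h import *
from scipy.spatial.transform import Rotation as R
np.set_printoptions(precision=4,suppress=True)
# usage: plan.py x y z yaw ; shares in tool axes + rows needed
x,y,z,w=map(float,sys.argv[1:5]);s=robot.sense()
M=R.from_euler("xyz",s["tcp_rot"],degrees=True).as_matrix()
d=np.array([x,y,z])-s["tcp_pos"];dw=(-(w-s["tcp_rot"][2])+180)%360-180
print("shares",M.T@d/.5,"yaw",dw/60,"(deg",dw,") rows",np.linalg.norm(d)/.0625,abs(dw)/10.7, "t",s["time"])
E
python3 plan.py 0.536 0.1025 0.15 166.7
python3 - <<'E'
from h import *
t=load("top")
for n,(u,v),z,rm in(("dark",(383.0,257.4),.0,.017),("bright",(360.4,207.0),.0,.0135)):
    X=onplane(t,u,v,.014 if n=="dark" else .011)
    A=np.arange(0,360,6);g=cv2.cvtColor(t["color"],cv2.COLOR_RGB2GRAY).astype(np.float32);gr=[]
    for a in A:
        rs=np.linspace(.75*rm,1.25*rm,30)
        p=np.array([proj(t,X+np.array([np.cos(np.radians(a))*r,np.sin(np.radians(a))*r,0])) for r in rs],np.float32)
        q=cv2.remap(g,p[:,:1],p[:,1:],cv2.INTER_CUBIC)[:,0];gr.append(rs[np.argmax(np.abs(np.gradient(q)))])
    f=np.sum(np.array(gr)*np.exp(-6j*np.radians(A)))/30;print(n,"corner dir deg mod 60",-np.degrees(np.angle(f))/6%60,"amp mm",abs(f)*1e3,"mean",np.mean(gr)*1e3)
E
```

```text
shares [-0.9962 -0.9029  0.2005] yaw 0.0003190243496566344 (deg 0.01914146097939806 ) rows 10.874476917256622 0.001788921586859632 t 0.1
dark corner dir deg mod 60 24.575590688992918 amp mm 0.5441748544004813 mean 15.930172413793104
bright corner dir deg mod 60 28.169703096389807 amp mm 0.1344930247028443 mean 11.599137931034482
```

```bash
python3 -m pendant '[{"translation":[-0.06,-0.055,0],"yaw":0,"fingers":-1},{"translation":[-0.14,-0.125,0],"yaw":0,"fingers":-1},{"translation":[-0.22,-0.2,0],"yaw":0,"fingers":-1},{"translation":[-0.3,-0.27,0],"yaw":0,"fingers":-1},{"translation":[-0.38,-0.345,0],"yaw":0,"fingers":-1},{"translation":[-0.46,-0.415,0],"yaw":0,"fingers":-1},{"translation":[-0.52,-0.47,0],"yaw":0,"fingers":-1},{"translation":[-0.55,-0.5,0],"yaw":0,"fingers":-1}]' 40; python3 plan.py 0.536 0.1025 0.13 166.7
```

```text
time: 1.1
tcp_pos: [0.3666, 0.3479, 0.2501]
tcp_rot: [-180.0, 0.0, 166.5]
ft_force: [0.3, 0.7, -0.1]
width: 1.004
finger_force: 0.0
shares [-0.4438 -0.398   0.2406] yaw -0.0029149495776546056 (deg -0.17489697465927634 ) rows 5.142983389184678 0.016345511650399658 t 1.1
```

```bash
python3 -m pendant '[{"translation":[-0.06,-0.055,0.02],"yaw":0,"fingers":-0.3},{"translation":[-0.14,-0.125,0.06],"yaw":0,"fingers":-0.3},{"translation":[-0.22,-0.2,0.1],"yaw":0,"fingers":-0.3},{"translation":[-0.3,-0.27,0.14],"yaw":0,"fingers":-0.3},{"translation":[-0.38,-0.345,0.18],"yaw":0,"fingers":-0.3},{"translation":[-0.43,-0.385,0.22],"yaw":0,"fingers":-0.3},{"translation":[-0.444,-0.398,0.24],"yaw":0,"fingers":-0.3},{"translation":[-0.444,-0.398,0.24],"yaw":0,"fingers":-0.3}]' 40; python3 plan.py 0.536 0.1025 0.046 166.7;  python3 -c "
from h import *
c=cap('side');crop(c,210,130,410,280,3,'b1.png')"
```

```text
time: 2.1
tcp_pos: [0.5349, 0.1059, 0.1296]
tcp_rot: [-180.0, -0.1, 166.7]
ft_force: [1.1, -0.1, -0.2]
width: 0.65
finger_force: 0.0
shares [-0.0041 -0.0059  0.1671] yaw -0.00011603754278676585 (deg -0.006962252567205951 ) rows 1.3381698652811922 0.0006506778100192478 t 2.1
```

View pics/b1.png

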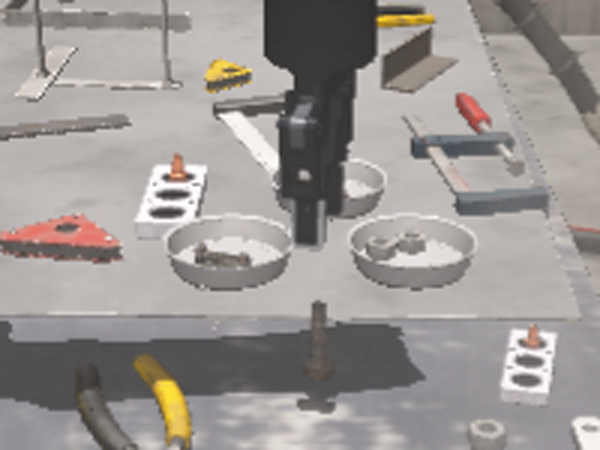

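Gripper is above the bolt (crop (318,340)) and lined up. Descending.

```bash
python3 -m pendant '[{"translation":[0,0,0.04],"yaw":0,"fingers":-0.3},{"translation":[0,0,0.09],"yaw":0,"fingers":-0.3},{"translation":[0,0,0.14],"yaw":0,"fingers":-0.3},{"translation":[0,0,0.168],"yaw":0,"fingers":-0.3},{"translation":[0,0,0.168],"yaw":0,"fingers":-0.3},{"translation":[0,0,0.168],"yaw":0,"fingers":-0.3}]' 40;python3 -m pendant '[{"translation":[0,0,0],"yaw":0,"fingers":1},{"translation":[0,0,0],"yaw":0,"fingers":1},{"translation":[0,0,0],"yaw":0,"fingers":1},{"translation":[0,0,0],"yaw":0,"fingers":1},{"translation":[0,0,0],"yaw":0,"fingers":1},{"translation":[0,0,0],"yaw":0,"fingers":1},{"translation":[0,0,0],"yaw":0,"fingers":1},{"translation":[0,0,0],"yaw":0,"fingers":1}]' 40
```

```text
time: 2.9
tcp_pos: [0.5362, 0.1064, 0.0472]
tcp_rot: [179.9, 0.1, 166.7]
ft_force: [0.7, -0.2, 0.2]
width: 0.654
finger_force: 0.0
time: 3.9
tcp_pos: [0.5358, 0.1057, 0.0465]
tcp_rot: [180.0, 0.0, 166.7]
ft_force: [-1.0, -0.4, 5.6]
width: 0.128
finger_force: 39.4
```

```bash
python3 -m pendant '[{"translation":[0,0,-0.04],"yaw":0,"fingers":1},{"translation":[0,0,-0.1],"yaw":0,"fingers":1},{"translation":[0,0,-0.16],"yaw":0,"fingers":1},{"translation":[0,0,-0.16],"yaw":0,"fingers":1},{"translation":[0,0,-0.16],"yaw":0,"fingers":1}]'; python3 plan.py 0.471 0.299 0.1265 166.7
```

```text
time: 4.53
tcp_pos: [0.5348, 0.1058, 0.1254]
tcp_rot: [-180.0, -0.1, 166.7]
ft_force: [-0.2, -0.0, -0.3]
width: 0.122
finger_force: 39.2
shares [ 0.2129  0.3468 -0.0021] yaw 0.0006273690830667534 (deg 0.0376421449840052 ) rows 3.2557272312456913 0.003517957475140673 t 4.525
```

```bash
python3 -m pendant '[{"translation":[0.03,0.04,0],"yaw":0,"fingers":1},{"translation":[0.08,0.12,0],"yaw":0,"fingers":1},{"translation":[0.13,0.21,0],"yaw":0,"fingers":1},{"translation":[0.18,0.3,0],"yaw":0,"fingers":1},{"translation":[0.21,0.346,0],"yaw":0,"fingers":1},{"translation":[0.21,0.346,0],"yaw":0,"fingers":1},{"translation":[0.21,0.346,0],"yaw":0,"fingers":1},{"translation":[0.21,0.346,0],"yaw":0,"fingers":1}]'; python3 plan.py 0.471 0.299 0.056 166.7;python3 -c "
from h import *
c=cap('side');crop(c,230,130,390,250,4,'b2.png')"
```

```text
time: 5.52
tcp_pos: [0.4736, 0.2965, 0.1259]
tcp_rot: [-179.9, -0.0, 166.6]
ft_force: [0.4, -0.1, -1.1]
width: 0.124
finger_force: 39.2
shares [0.0063 0.0039 0.1397] yaw -0.0021070332200499326 (deg -0.12642199320299596 ) rows 1.1192771251337195 0.011815139551681867 t 5.525
```

View pics/b2.png

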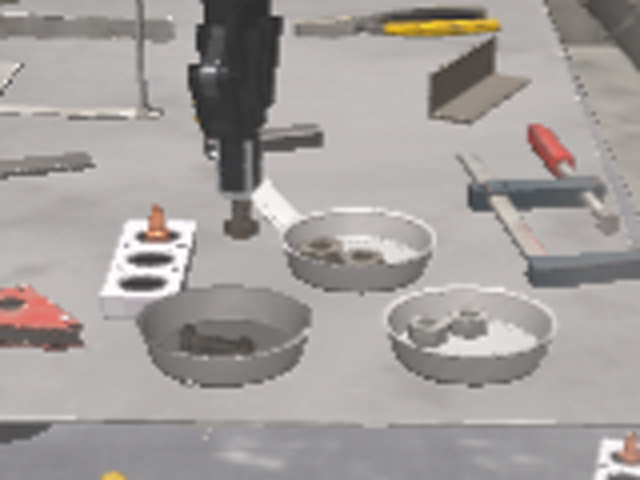

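Bolt is held at crop (240,215), upright above the far side of its dish. Lowering.

```bash
python3 -m pendant '[{"translation":[0.004,0.002,0.03],"yaw":0,"fingers":1},{"translation":[0.005,0.004,0.07],"yaw":0,"fingers":1},{"translation":[0.005,0.004,0.11],"yaw":0,"fingers":1},{"translation":[0.005,0.004,0.13],"yaw":0,"fingers":1},{"translation":[0.005,0.004,0.138],"yaw":0,"fingers":1},{"translation":[0.005,0.004,0.138],"yaw":0,"fingers":1},{"translation":[0.005,0.004,0.138],"yaw":0,"fingers":1}]'
```

```text
time: 6.45
tcp_pos: [0.4716, 0.3011, 0.0579]
tcp_rot: [179.9, 0.0, 166.7]
ft_force: [0.8, 0.3, -1.3]
width: 0.126
finger_force: 39.2
```

```bash
python3 -m pendant '[{"translation":[0,0,0.003],"yaw":0,"fingers":1},{"translation":[0,0,0.004],"yaw":0,"fingers":1},{"translation":[0,0,0.004],"yaw":0,"fingers":1},{"translation":[0,0,0.004],"yaw":0,"fingers":1}]'; python3 -c "
from h import *
print(robot.sense()['tcp_pos'])
c=cap('side');crop(c,230,130,390,250,4,'b3.png')"
```

```text
time: 6.95
tcp_pos: [0.4712, 0.3008, 0.0553]
tcp_rot: [180.0, 0.0, 166.7]
ft_force: [0.4, -0.4, -0.4]
width: 0.13
finger_force: 39.2
[0.47120768 0.30081767 0.05534356]
```

View pics/b3.png

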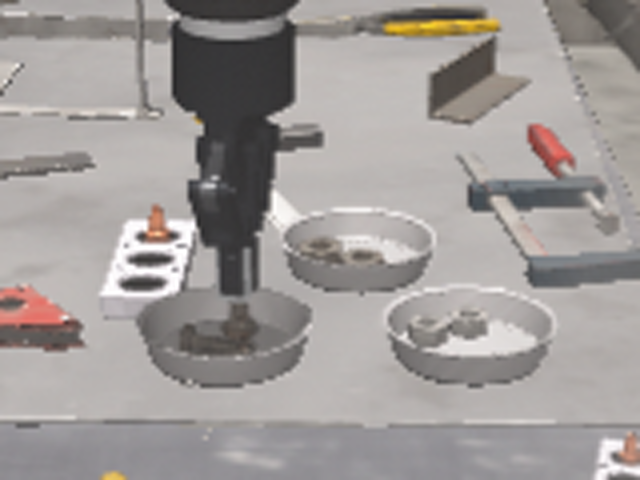

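Bolt head is at the dish floor, crop (240,325). Opening and rising.

```bash
python3 -m pendant '[{"translation":[0,0,0.001],"yaw":0,"fingers":0.4},{"translation":[0,0,0.001],"yaw":0,"fingers":0.2},{"translation":[0,0,0.001],"yaw":0,"fingers":0},{"translation":[0,0,0.001],"yaw":0,"fingers":0},{"translation":[0,0,-0.04],"yaw":0,"fingers":0},{"translation":[0,0,-0.1],"yaw":0,"fingers":0},{"translation":[0,0,-0.17],"yaw":0,"fingers":0},{"translation":[0,0,-0.17],"yaw":0,"fingers":0}]'; python3 plan.py 0.5268 -0.0455 0.14 145; python3 -m pendant '[{"translation":[0,0,0],"yaw":0,"fingers":0}]'; python3 plan.py 0.5268 -0.0455 0.14 145
```

```text
time: 8.0
tcp_pos: [0.4728, 0.3019, 0.1429]
tcp_rot: [179.7, 0.2, 166.7]
ft_force: [0.7, -0.5, 0.1]
width: 0.5
finger_force: 0.0
shares [-0.2648 -0.6513  0.0038] yaw 0.3617945771330966 (deg 21.707674627985796 ) rows 5.624903443793796 2.028754638129514 t 8.0
time: 8.12
tcp_pos: [0.4708, 0.3007, 0.1399]
tcp_rot: [-180.0, -0.0, 166.7]
ft_force: [-0.0, 1.3, -0.4]
width: 0.496
finger_force: 0.0
shares [-0.268  -0.6482 -0.0001] yaw 0.36209604857719074 (deg 21.725762914631446 ) rows 5.6108692727827405 2.0304451322085466 t 8.125
```

```bash
python3 -m pendant '[{"translation":[-0.03,-0.07,0],"yaw":-0.1,"fingers":-0.4},{"translation":[-0.08,-0.18,0],"yaw":-0.25,"fingers":-0.4},{"translation":[-0.13,-0.3,0],"yaw":-0.4,"fingers":-0.4},{"translation":[-0.18,-0.42,0],"yaw":-0.55,"fingers":-0.4},{"translation":[-0.22,-0.53,0],"yaw":-0.64,"fingers":-0.4},{"translation":[-0.255,-0.62,0],"yaw":-0.64,"fingers":-0.4},{"translation":[-0.268,-0.648,0],"yaw":-0.64,"fingers":-0.4},{"translation":[-0.268,-0.648,0],"yaw":-0.64,"fingers":-0.4}]'; python3 -m pendant '[{"translation":[0,0,0],"yaw":0,"fingers":-0.4},{"translation":[0,0,0],"yaw":0,"fingers":-0.4}]'; python3 plan.py 0.5268 -0.0455 0.026 205; python3 -c "
from h import *
c=cap('top');crop(c,170,180,410,330,3,'d1.png')"
```

```text
time: 9.12
tcp_pos: [0.5267, -0.0458, 0.1394]
tcp_rot: [180.0, -0.1, -155.0]
ft_force: [-0.5, 0.2, -0.4]
width: 0.703
finger_force: 0.0
time: 9.38
tcp_pos: [0.5271, -0.0432, 0.1401]
tcp_rot: [180.0, -0.0, -154.7]
ft_force: [-0.3, -0.1, -0.4]
width: 0.701
finger_force: 0.0
shares [ 0.0023 -0.004   0.2282] yaw 0.004968816907677365 (deg 0.2981290144606419 ) rows 1.8257193739329678 0.027862524715947842 t 9.375
```

View pics/d1.png

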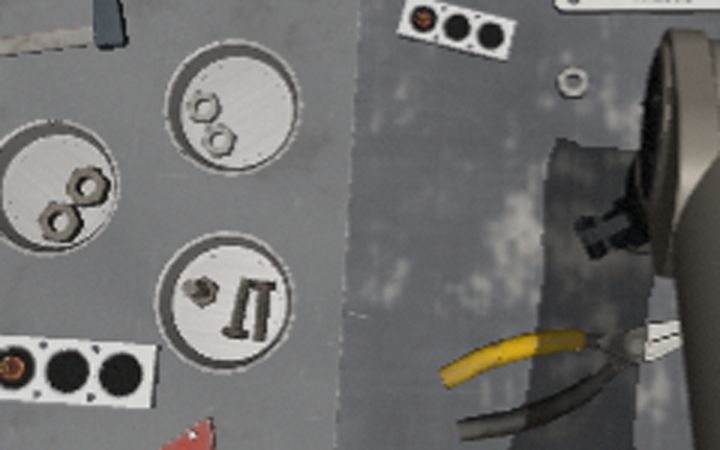

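The bolt stands upright in its dish at crop (202,291), clear of the fixed bolts. Now gripping the dark nut.

```bash
python3 -m pendant '[{"translation":[0.001,-0.002,0.05],"yaw":0,"fingers":-0.2},{"translation":[0.002,-0.004,0.12],"yaw":0,"fingers":-0.2},{"translation":[0.002,-0.004,0.18],"yaw":0,"fingers":-0.2},{"translation":[0.002,-0.004,0.22],"yaw":0,"fingers":-0.2},{"translation":[0.002,-0.004,0.235],"yaw":0,"fingers":-0.2},{"translation":[0.002,-0.004,0.235],"yaw":0,"fingers":-0.2},{"translation":[0.002,-0.004,0.235],"yaw":0,"fingers":-0.2}]';python3 -m pendant '[{"translation":[0,0,0],"yaw":0,"fingers":1},{"translation":[0,0,0],"yaw":0,"fingers":1},{"translation":[0,0,0],"yaw":0,"fingers":1},{"translation":[0,0,0],"yaw":0,"fingers":1},{"translation":[0,0,0],"yaw":0,"fingers":1},{"translation":[0,0,0],"yaw":0,"fingers":1}]' 40
```

```text
time: 10.3
tcp_pos: [0.5278, -0.0474, 0.0236]
tcp_rot: [-180.0, 0.1, -154.9]
ft_force: [0.1, -0.9, -0.2]
width: 0.6
finger_force: 0.0
time: 11.05
tcp_pos: [0.5277, -0.0475, 0.0238]
tcp_rot: [-180.0, 0.1, -154.9]
ft_force: [-1.3, 1.0, 6.4]
width: 0.335
finger_force: 39.5
```

Width 0.335 fits the 30 mm flats. Lifting.

```bash
python3 -m pendant '[{"translation":[0,0,-0.04],"yaw":0,"fingers":1},{"translation":[0,0,-0.11],"yaw":0,"fingers":1},{"translation":[0,0,-0.18],"yaw":0,"fingers":1},{"translation":[0,0,-0.2],"yaw":0,"fingers":1},{"translation":[0,0,-0.2],"yaw":0,"fingers":1}]'; python3 plan.py 0.5606 0.434 0.12 235
```

```text
time: 11.68
tcp_pos: [0.5273, -0.0475, 0.1232]
tcp_rot: [-180.0, 0.1, -154.9]
ft_force: [0.3, 0.5, -1.0]
width: 0.331
finger_force: 39.8
shares [-0.469   0.8436  0.0067] yaw -0.49798094436251383 (deg -29.87885666175083 ) rows 7.722274705292221 2.792416510444003 t 11.675
```

```bash
python3 -m pendant '[{"translation":[-0.03,0.06,0],"yaw":-0.05,"fingers":1},{"translation":[-0.09,0.16,0],"yaw":-0.15,"fingers":1},{"translation":[-0.15,0.27,0],"yaw":-0.25,"fingers":1},{"translation":[-0.21,0.38,0],"yaw":-0.35,"fingers":1},{"translation":[-0.27,0.49,0],"yaw":-0.45,"fingers":1},{"translation":[-0.33,0.6,0],"yaw":-0.498,"fingers":1},{"translation":[-0.39,0.7,0],"yaw":-0.498,"fingers":1},{"translation":[-0.43,0.78,0],"yaw":-0.498,"fingers":1}]'; python3 -m pendant '[{"translation":[0,0,0],"yaw":0,"fingers":1},{"translation":[0,0,0],"yaw":0,"fingers":1}]'; python3 plan.py 0.5606 0.434 0.12 235
```

```text
time: 12.68
tcp_pos: [0.555, 0.3995, 0.1206]
tcp_rot: [179.9, -0.1, -124.9]
ft_force: [-0.5, -1.3, 0.3]
width: 0.331
finger_force: 39.8
time: 12.92
tcp_pos: [0.5557, 0.3955, 0.1209]
tcp_rot: [180.0, -0.2, -125.0]
ft_force: [0.5, -1.2, -0.1]
width: 0.336
finger_force: 39.8
shares [-0.0688  0.0362  0.0016] yaw -0.0002618122900609402 (deg -0.015708737403656414 ) rows 0.6218703612402838 0.0014681062994071417 t 12.925
```

```bash
python3 -m pendant '[{"translation":[-0.04,0.02,0],"yaw":0,"fingers":1},{"translation":[-0.068,0.036,0],"yaw":0,"fingers":1},{"translation":[-0.068,0.036,0.04],"yaw":0,"fingers":1},{"translation":[-0.068,0.036,0.09],"yaw":0,"fingers":1},{"translation":[-0.068,0.036,0.14],"yaw":0,"fingers":1},{"translation":[-0.068,0.036,0.165],"yaw":0,"fingers":1},{"translation":[-0.068,0.036,0.165],"yaw":0,"fingers":1},{"translation":[-0.068,0.036,0.165],"yaw":0,"fingers":1}]'; python3 plan.py 0.5606 0.434 0.033 235; python3 -c "
from h import *
c=cap('side');crop(c,270,140,390,230,5,'d2.png')"
```

```text
time: 13.92
tcp_pos: [0.5616, 0.4351, 0.0411]
tcp_rot: [-180.0, 0.1, -125.0]
ft_force: [0.4, -0.6, -0.9]
width: 0.338
finger_force: 39.8
shares [0.003  0.0003 0.0162] yaw -0.00033151704786670656 (deg -0.019891022872002395 ) rows 0.1316302593880488 0.0018589741001871398 t 13.925
```

View pics/d2.png

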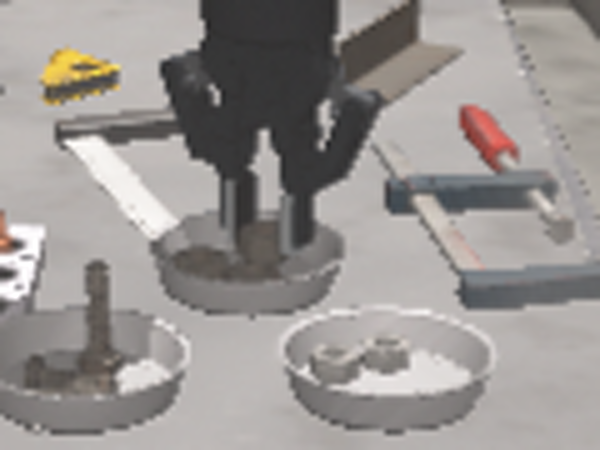

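The nut is inside the dish at crop (260,240), with both fingers clear of the wall. Lowering and releasing.

```bash
python3 -m pendant '[{"translation":[0,0,0.008],"yaw":0,"fingers":1},{"translation":[0,0,0.014],"yaw":0,"fingers":1},{"translation":[0,0,0.015],"yaw":0,"fingers":1},{"translation":[0,0,0.015],"yaw":0,"fingers":1}]'; python3 -m pendant '[{"translation":[0,0,0],"yaw":0,"fingers":0.24},{"translation":[0,0,0],"yaw":0,"fingers":0.2},{"translation":[0,0,0],"yaw":0,"fingers":0.2},{"translation":[0,0,-0.04],"yaw":0,"fingers":0.2},{"translation":[0,0,-0.1],"yaw":0,"fingers":0},{"translation":[0,0,-0.17],"yaw":0,"fingers":0},{"translation":[0,0,-0.18],"yaw":0,"fingers":0},{"translation":[0,0,-0.18],"yaw":0,"fingers":0}]'; python3 plan.py 0.6485 0.0093 0.12 185
```

```text
time: 14.48
tcp_pos: [0.561, 0.435, 0.0328]
tcp_rot: [180.0, -0.0, -125.0]
ft_force: [-0.1, -0.4, 0.1]
width: 0.334
finger_force: 39.8
time: 15.48
tcp_pos: [0.5612, 0.4351, 0.1237]
tcp_rot: [-180.0, 0.1, -125.0]
ft_force: [-0.2, -0.0, -0.3]
width: 0.501
finger_force: 0.0
shares [ 0.5974 -0.6316  0.0068] yaw 0.8332592543871716 (deg 49.9955552632303 ) rows 6.955676679750504 4.672481800301898 t 15.475
```

```bash
python3 -m pendant '[{"translation":[0.04,-0.04,0],"yaw":0.1,"fingers":0},{"translation":[0.12,-0.13,0],"yaw":0.25,"fingers":-0.2},{"translation":[0.2,-0.21,0],"yaw":0.4,"fingers":-0.3},{"translation":[0.28,-0.3,0],"yaw":0.55,"fingers":-0.3},{"translation":[0.36,-0.38,0],"yaw":0.7,"fingers":-0.3},{"translation":[0.44,-0.46,0],"yaw":0.85,"fingers":-0.3},{"translation":[0.5,-0.53,0],"yaw":1,"fingers":-0.3},{"translation":[0.56,-0.59,0],"yaw":1,"fingers":-0.3}]'; python3 -m pendant '[{"translation":[0,0,0],"yaw":0.15,"fingers":-0.3},{"translation":[0,0,0],"yaw":0.3,"fingers":-0.3},{"translation":[0,0,0],"yaw":0.45,"fingers":-0.3},{"translation":[0,0,0],"yaw":0.45,"fingers":-0.3},{"translation":[0,0,0],"yaw":0.45,"fingers":-0.3}]'; python3 plan.py 0.6485 0.0093 0.12 148
```

```text
time: 16.48
tcp_pos: [0.6414, 0.0345, 0.1215]
tcp_rot: [-179.9, -0.1, 174.9]
ft_force: [0.5, 0.3, -1.6]
width: 0.648
finger_force: 0.0
time: 17.1
tcp_pos: [0.6416, 0.0365, 0.1221]
tcp_rot: [-179.9, -0.0, 148.2]
ft_force: [-0.5, -1.3, 1.0]
width: 0.649
finger_force: 0.0
shares [-0.0405 -0.0389  0.0042] yaw 0.0029453194488307114 (deg 0.17671916692984269 ) rows 0.4500421754512401 0.016515809993443244 t 17.1
```

```bash
python3 -m pendant '[{"translation":[-0.03,-0.03,0],"yaw":0,"fingers":-0.2},{"translation":[-0.0405,-0.039,0.01],"yaw":0,"fingers":-0.2},{"translation":[-0.0405,-0.039,0.07],"yaw":0,"fingers":-0.2},{"translation":[-0.0405,-0.039,0.13],"yaw":0,"fingers":-0.2},{"translation":[-0.0405,-0.039,0.18],"yaw":0,"fingers":-0.2},{"translation":[-0.0405,-0.039,0.2],"yaw":0,"fingers":-0.2},{"translation":[-0.0405,-0.039,0.2],"yaw":0,"fingers":-0.2},{"translation":[-0.0405,-0.039,0.2],"yaw":0,"fingers":-0.2}]';python3 -m pendant '[{"translation":[0,0,0],"yaw":0,"fingers":1},{"translation":[0,0,0],"yaw":0,"fingers":1},{"translation":[0,0,0],"yaw":0,"fingers":1},{"translation":[0,0,0],"yaw":0,"fingers":1},{"translation":[0,0,0],"yaw":0,"fingers":1},{"translation":[0,0,0],"yaw":0,"fingers":1}]' 40
```

```text
time: 18.1
tcp_pos: [0.6497, 0.0089, 0.0238]
tcp_rot: [179.9, 0.1, 148.0]
ft_force: [0.1, -0.4, 0.9]
width: 0.6
finger_force: 0.0
time: 18.85
tcp_pos: [0.6495, 0.0093, 0.0239]
tcp_rot: [179.9, 0.1, 148.0]
ft_force: [-1.7, -0.6, 5.2]
width: 0.264
finger_force: 39.1
```

Width 0.264 fits the 24 mm flats. Lifting.

```bash
python3 -m pendant '[{"translation":[0,0,-0.04],"yaw":0,"fingers":1},{"translation":[0,0,-0.11],"yaw":0,"fingers":1},{"translation":[0,0,-0.18],"yaw":0,"fingers":1},{"translation":[0,0,-0.2],"yaw":0,"fingers":1},{"translation":[0,0,-0.2],"yaw":0,"fingers":1}]'; python3 plan.py 0.6285 0.267 0.12 125
```

```text
time: 19.48
tcp_pos: [0.6491, 0.0093, 0.1236]
tcp_rot: [179.9, 0.1, 148.0]
ft_force: [-0.1, -0.2, -0.1]
width: 0.26
finger_force: 39.4
shares [0.308  0.4152 0.0074] yaw 0.38344385000980075 (deg 23.006631000588044 ) rows 4.13634075666816 2.1501524299614996 t 19.475
```

```bash
python3 -m pendant '[{"translation":[0.03,0.04,0],"yaw":0.08,"fingers":1},{"translation":[0.09,0.12,0],"yaw":0.2,"fingers":1},{"translation":[0.15,0.2,0],"yaw":0.32,"fingers":1},{"translation":[0.21,0.29,0],"yaw":0.383,"fingers":1},{"translation":[0.27,0.37,0],"yaw":0.383,"fingers":1},{"translation":[0.308,0.415,0],"yaw":0.383,"fingers":1},{"translation":[0.308,0.415,0],"yaw":0.383,"fingers":1},{"translation":[0.308,0.415,0],"yaw":0.383,"fingers":1}]'; python3 -m pendant '[{"translation":[0,0,0],"yaw":0,"fingers":1}]'; python3 plan.py 0.6285 0.267 0.034 125
```

```text
time: 20.48
tcp_pos: [0.6278, 0.2651, 0.1217]
tcp_rot: [-179.9, 0.0, 125.0]
ft_force: [-0.3, -1.2, -0.8]
width: 0.262
finger_force: 39.4
time: 20.6
tcp_pos: [0.6285, 0.2645, 0.1225]
tcp_rot: [-179.9, 0.0, 124.9]
ft_force: [-1.0, -0.4, -0.2]
width: 0.265
finger_force: 39.4
shares [0.0043 0.0031 0.1769] yaw -0.0023100827871653943 (deg -0.13860496722992366 ) rows 1.415926462242879 0.012953735255133053 t 20.6
```

```bash
python3 -m pendant '[{"translation":[0.004,0.003,0.03],"yaw":0,"fingers":1},{"translation":[0.004,0.003,0.08],"yaw":0,"fingers":1},{"translation":[0.004,0.003,0.13],"yaw":0,"fingers":1},{"translation":[0.004,0.003,0.16],"yaw":0,"fingers":1},{"translation":[0.004,0.003,0.175],"yaw":0,"fingers":1},{"translation":[0.004,0.003,0.179],"yaw":0,"fingers":1},{"translation":[0.004,0.003,0.179],"yaw":0,"fingers":1},{"translation":[0.004,0.003,0.179],"yaw":0,"fingers":1}]'
```

```text
time: 21.6
tcp_pos: [0.6288, 0.2695, 0.0341]
tcp_rot: [179.9, 0.0, 125.0]
ft_force: [-0.3, 0.1, 0.3]
width: 0.263
finger_force: 39.4
```

```bash
python3 -m pendant '[{"translation":[0,0,0.002],"yaw":0,"fingers":1},{"translation":[0,0,0.002],"yaw":0,"fingers":0.36},{"translation":[0,0,0.002],"yaw":0,"fingers":0.32},{"translation":[0,0,0.002],"yaw":0,"fingers":0.32},{"translation":[0,0,-0.05],"yaw":0,"fingers":0.3},{"translation":[0,0,-0.11],"yaw":0,"fingers":0.2},{"translation":[0,0,-0.17],"yaw":0,"fingers":0.2},{"translation":[0,0,-0.17],"yaw":0,"fingers":0.2}]';  python3 plan.py 0.629 -0.1470 0.12 125
```

```text
time: 22.6
tcp_pos: [0.6301, 0.2697, 0.1211]
tcp_rot: [179.7, 0.0, 125.0]
ft_force: [-0.6, 0.8, 0.8]
width: 0.403
finger_force: 0.0
shares [-0.6814 -0.4798  0.0003] yaw 9.175339043186644e-05 (deg 0.005505203425911986 ) rows 6.666809085261341 0.0005145049930758867 t 22.6
```

```bash
python3 -m pendant '[{"translation":[-0.04,-0.03,0],"yaw":0.07,"fingers":0.1},{"translation":[-0.12,-0.085,0],"yaw":0.2,"fingers":0.1},{"translation":[-0.21,-0.15,0],"yaw":0.35,"fingers":0.1},{"translation":[-0.31,-0.22,0],"yaw":0.5,"fingers":0.1},{"translation":[-0.41,-0.29,0],"yaw":0.63,"fingers":0.1},{"translation":[-0.51,-0.36,0],"yaw":0.63,"fingers":0.1},{"translation":[-0.6,-0.42,0],"yaw":0.63,"fingers":0.1},{"translation":[-0.65,-0.46,0],"yaw":0.63,"fingers":0.1}]'; python3 -m pendant '[{"translation":[0,0,0],"yaw":0,"fingers":0.1},{"translation":[0,0,0],"yaw":0,"fingers":0.1},{"translation":[0,0,0],"yaw":0,"fingers":0.1}]'; python3 plan.py 0.629 -0.1475 0.025 87; python3 -c "
from h import *
c=cap('top');crop(c,155,190,295,325,4,'n1.png')"
```

```text
time: 23.6
tcp_pos: [0.624, -0.1345, 0.1174]
tcp_rot: [-179.9, 0.1, 86.8]
ft_force: [0.4, 0.3, 0.5]
width: 0.45
finger_force: 0.0
time: 23.98
tcp_pos: [0.6262, -0.1274, 0.1177]
tcp_rot: [-179.9, -0.0, 87.3]
ft_force: [0.8, -1.0, 0.2]
width: 0.454
finger_force: 0.0
shares [-0.0401  0.0076  0.1853] yaw 0.004992275338950473 (deg 0.2995365203370284 ) rows 1.517998877537053 0.027994067321217606 t 23.975
```

View pics/n1.png

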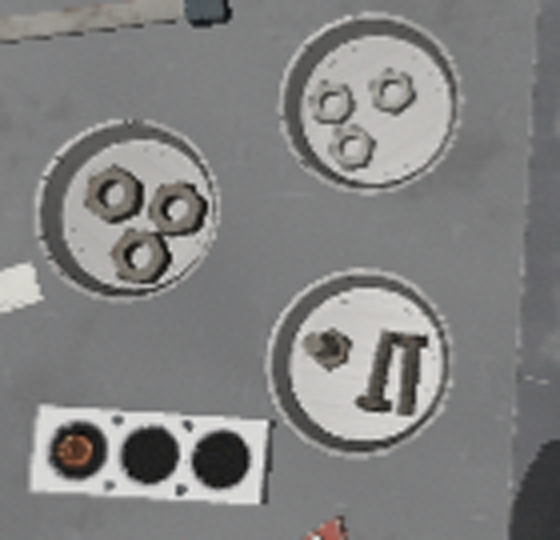

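The bolt (328,348), dark nut (114,193) and bright nut (393,90) all lie in the right dishes. Now nozzle a.

```bash
python3 -m pendant '[{"translation":[-0.03,0.004,0],"yaw":0,"fingers":0.1},{"translation":[-0.04,0.006,0],"yaw":0,"fingers":0.1},{"translation":[-0.04,0.006,0],"yaw":0,"fingers":0.1},{"translation":[-0.04,0.006,0],"yaw":0,"fingers":0.1}]'; python3 plan.py 0.629 -0.1475 0.025 87
```

```text
time: 24.52
tcp_pos: [0.6285, -0.1489, 0.1182]
tcp_rot: [-180.0, -0.0, 87.2]
ft_force: [-0.3, -0.4, 0.0]
width: 0.449
finger_force: 0.0
shares [0.0027 0.001  0.1864] yaw 0.003628987314692722 (deg 0.21773923888156332 ) rows 1.4913270344700207 0.0203494615777162 t 24.525
```

```bash
python3 -m pendant '[{"translation":[0.002,0.001,0.04],"yaw":0,"fingers":0.1},{"translation":[0.002,0.001,0.1],"yaw":0,"fingers":0.1},{"translation":[0.002,0.001,0.15],"yaw":0,"fingers":0.1},{"translation":[0.002,0.001,0.178],"yaw":0,"fingers":0.1},{"translation":[0.002,0.001,0.186],"yaw":0,"fingers":0.1},{"translation":[0.002,0.001,0.186],"yaw":0,"fingers":0.1},{"translation":[0.002,0.001,0.186],"yaw":0,"fingers":0.1}]';python3 -m pendant '[{"translation":[0,0,0],"yaw":0,"fingers":1},{"translation":[0,0,0],"yaw":0,"fingers":1},{"translation":[0,0,0],"yaw":0,"fingers":1},{"translation":[0,0,0],"yaw":0,"fingers":1},{"translation":[0,0,0],"yaw":0,"fingers":1},{"translation":[0,0,0],"yaw":0,"fingers":1}]' 30
```

```text
time: 25.4
tcp_pos: [0.6297, -0.1482, 0.0262]
tcp_rot: [179.9, 0.0, 87.2]
ft_force: [0.5, 0.5, -0.1]
width: 0.449
finger_force: 0.0
time: 26.15
tcp_pos: [0.6294, -0.1481, 0.026]
tcp_rot: [179.9, -0.0, 87.2]
ft_force: [-1.6, 1.0, 6.6]
width: 0.164
finger_force: 29.5
```

```bash
python3 -m pendant '[{"translation":[0,0,-0.03],"yaw":0,"fingers":1},{"translation":[0,0,-0.08],"yaw":0,"fingers":1},{"translation":[0,0,-0.14],"yaw":0,"fingers":1},{"translation":[0,0,-0.19],"yaw":0,"fingers":1},{"translation":[0,0,-0.2],"yaw":0,"fingers":1},{"translation":[0,0,-0.2],"yaw":0,"fingers":1}]'; python3 plan.py 0.4085 0.4004 0.126 87.3
```

```text
time: 26.9
tcp_pos: [0.6289, -0.1478, 0.1252]
tcp_rot: [180.0, -0.0, 87.2]
ft_force: [0.1, -0.3, -0.7]
width: 0.163
finger_force: 29.2
shares [ 1.0739 -0.4934 -0.0013] yaw -0.0012234253604522867 (deg -0.0734055216271372 ) rows 9.454179995115874 0.006860329124031515 t 26.9
```

```bash
python3 -m pendant '[{"translation":[0.06,-0.03,0],"yaw":0,"fingers":1},{"translation":[0.16,-0.075,0],"yaw":0,"fingers":1},{"translation":[0.27,-0.125,0],"yaw":0,"fingers":1},{"translation":[0.38,-0.175,0],"yaw":0,"fingers":1},{"translation":[0.49,-0.225,0],"yaw":0,"fingers":1},{"translation":[0.6,-0.275,0],"yaw":0,"fingers":1},{"translation":[0.7,-0.32,0],"yaw":0,"fingers":1},{"translation":[0.75,-0.345,0],"yaw":0,"fingers":1}]'; python3 -m pendant '[{"translation":[0,0,0],"yaw":0,"fingers":1},{"translation":[0,0,0],"yaw":0,"fingers":1},{"translation":[0,0,0],"yaw":0,"fingers":1}]'; python3 plan.py 0.4085 0.4004 0.126 87.3
```

```text
time: 27.9
tcp_pos: [0.4726, 0.2381, 0.124]
tcp_rot: [-179.9, 0.0, 87.5]
ft_force: [0.9, -0.7, -0.5]
width: 0.165
finger_force: 29.2
time: 28.28
tcp_pos: [0.4754, 0.2332, 0.1251]
tcp_rot: [-180.0, 0.0, 87.1]
ft_force: [0.1, 0.2, 0.8]
width: 0.167
finger_force: 29.2
shares [ 0.3272 -0.1508 -0.002 ] yaw -0.003964490766280923 (deg -0.23786944597685533 ) rows 2.8819663893539835 0.02223078934363134 t 28.275
```

```bash
python3 -m pendant '[{"translation":[0.05,-0.025,0],"yaw":0,"fingers":1},{"translation":[0.14,-0.065,0],"yaw":0,"fingers":1},{"translation":[0.23,-0.105,0],"yaw":0,"fingers":1},{"translation":[0.3,-0.14,0],"yaw":0,"fingers":1},{"translation":[0.327,-0.15,0],"yaw":0,"fingers":1},{"translation":[0.327,-0.15,0],"yaw":0,"fingers":1},{"translation":[0.327,-0.15,0],"yaw":0,"fingers":1},{"translation":[0.327,-0.15,0],"yaw":0,"fingers":1}]'; python3 plan.py 0.4085 0.4004 0.050 87.3; python3 -c "
from h import *
c=cap('side');crop(c,220,120,340,220,5,'n2.png')"
```

```text
time: 29.28
tcp_pos: [0.4089, 0.4001, 0.1255]
tcp_rot: [180.0, 0.0, 87.0]
ft_force: [0.2, -0.2, -0.6]
width: 0.165
finger_force: 29.2
shares [ 0.0007 -0.0009  0.1509] yaw -0.004215328313503145 (deg -0.2529196988101887 ) rows 1.2073742126804383 0.0236373550289896 t 29.275
```

View pics/n2.png

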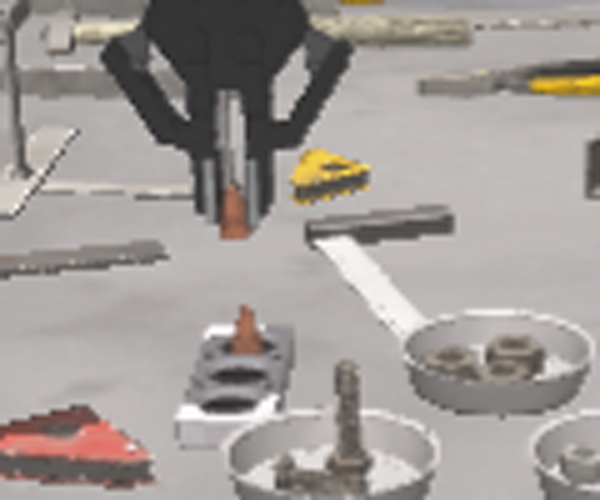

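Nozzle a is held upright above the block at crop (235,215). Lowering onto the middle seat.

```bash
python3 -m pendant '[{"translation":[0,0,0.03],"yaw":0,"fingers":1},{"translation":[0,0,0.08],"yaw":0,"fingers":1},{"translation":[0,0,0.12],"yaw":0,"fingers":1},{"translation":[0,0,0.15],"yaw":0,"fingers":1},{"translation":[0,0,0.16],"yaw":0,"fingers":1},{"translation":[0,0,0.16],"yaw":0,"fingers":1},{"translation":[0,0,0.16],"yaw":0,"fingers":1}]'; python3 -c "
from h import *
c=cap('side');crop(c,240,150,320,220,7,'n3.png')"
```

```text
time: 30.2
tcp_pos: [0.4084, 0.4022, 0.0459]
tcp_rot: [180.0, -0.1, 87.2]
ft_force: [-0.5, -1.4, -0.0]
width: 0.167
finger_force: 29.2
```

View pics/n3.png

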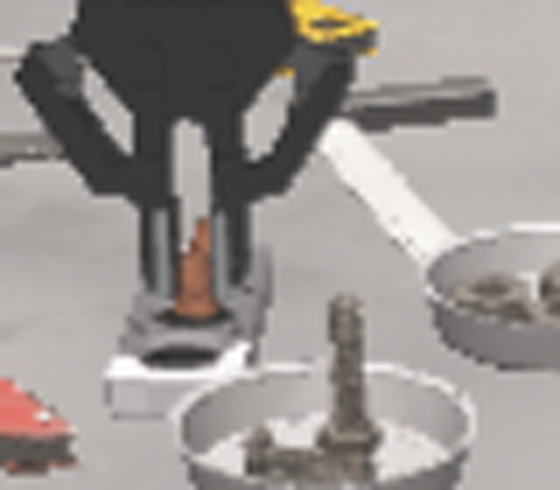

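The nozzle is inside the middle seat's outline at crop (195,300). Lowering the last 3 mm. The one remaining picture is for the final check.

```bash
python3 -m pendant '[{"translation":[0,0,0.003],"yaw":0,"fingers":1},{"translation":[0,0,0.006],"yaw":0,"fingers":1},{"translation":[0,0,0.008],"yaw":0,"fingers":1},{"translation":[0,0,0.008],"yaw":0,"fingers":1},{"translation":[0,0,0.008],"yaw":0,"fingers":1}]'
```

```text
time: 30.88
tcp_pos: [0.4079, 0.4018, 0.0413]
tcp_rot: [-180.0, 0.0, 87.2]
ft_force: [-0.2, -0.7, -0.2]
width: 0.166
finger_force: 29.2
```

```bash
python3 -m pendant '[{"translation":[0,0,0.001],"yaw":0,"fingers":0.6},{"translation":[0,0,0.001],"yaw":0,"fingers":0.5},{"translation":[0,0,0.001],"yaw":0,"fingers":0.3},{"translation":[0,0,0.001],"yaw":0,"fingers":0.2},{"translation":[0,0,-0.03],"yaw":0,"fingers":0.2},{"translation":[0,0,-0.09],"yaw":0,"fingers":0.2},{"translation":[0,0,-0.15],"yaw":0,"fingers":0.2},{"translation":[0,0,-0.17],"yaw":0,"fingers":0.2}]'; python3 -m pendant '[{"translation":[0,0,0],"yaw":0,"fingers":0.2}]';python3 plan.py 0.491 -0.1835 0.125 87.2; python3 - <<'E'
from h import *
t=cap("top");x0,y0,x1,y1=160,285,225,320
r=t["color"][y0:y1,x0:x1].astype(int);m=((r[...,0]-r[...,2])>30).astype(np.uint8)
n,l,st,ce=cv2.connectedComponentsWithStats(m)
for i in range(1,n):
    if st[i,4]>6: print(st[i],onplane(t,*(ce[i]+[x0,y0]),.028))
E
```

```text
time: 31.88
tcp_pos: [0.4089, 0.4025, 0.1288]
tcp_rot: [179.9, -0.2, 87.2]
ft_force: [-0.0, 0.2, -1.0]
width: 0.401
finger_force: 0.0
time: 32.0
tcp_pos: [0.408, 0.4022, 0.127]
tcp_rot: [180.0, -0.1, 87.2]
ft_force: [-0.3, -0.2, 0.3]
width: 0.401
finger_force: 0.0
shares [-1.162   0.2223  0.0024] yaw 0.0005078500889491504 (deg 0.03047100533694902 ) rows 9.464916827319072 0.0028477575081260766 t 32.0
[15 14  3  7 13] [0.41037407 0.43532742 0.028     ]
[28 15  8  7 31] [0.4084353  0.39922071 0.028     ]
```

```bash
python3 -m pendant '[{"translation":[-0.06,0.012,0],"yaw":0,"fingers":0.1},{"translation":[-0.16,0.03,0],"yaw":0,"fingers":0.1},{"translation":[-0.27,0.05,0],"yaw":0,"fingers":0.1},{"translation":[-0.38,0.073,0],"yaw":0,"fingers":0.1},{"translation":[-0.49,0.094,0],"yaw":0,"fingers":0.1},{"translation":[-0.6,0.115,0],"yaw":0,"fingers":0.1},{"translation":[-0.71,0.136,0],"yaw":0,"fingers":0.1},{"translation":[-0.8,0.153,0],"yaw":0,"fingers":0.1}]'; python3 -m pendant '[{"translation":[-0.08,0.015,0],"yaw":0,"fingers":0.1},{"translation":[-0.18,0.034,0],"yaw":0,"fingers":0.1},{"translation":[-0.28,0.053,0],"yaw":0,"fingers":0.1},{"translation":[-0.34,0.065,0],"yaw":0,"fingers":0.1},{"translation":[-0.36,0.069,0],"yaw":0,"fingers":0.1},{"translation":[-0.36,0.069,0],"yaw":0,"fingers":0.1},{"translation":[-0.36,0.069,0],"yaw":0,"fingers":0.1},{"translation":[-0.36,0.069,0],"yaw":0,"fingers":0.1}]'; python3 plan.py 0.4915 -0.1835 0.025 87.2
```

```text
time: 33.05
tcp_pos: [0.4642, -0.0037, 0.1255]
tcp_rot: [-179.9, 0.0, 87.2]
ft_force: [0.1, 0.1, -0.3]
width: 0.45
finger_force: 0.0
time: 34.05
tcp_pos: [0.4907, -0.1814, 0.1261]
tcp_rot: [-180.0, -0.0, 87.3]
ft_force: [0.2, 0.2, -0.2]
width: 0.446
finger_force: 0.0
shares [-0.0043  0.0018  0.2022] yaw 0.0023264508865679543 (deg 0.13958705319407727 ) rows 1.6179673493297484 0.013045518990100681 t 34.05
```

```bash
python3 -m pendant '[{"translation":[-0.004,0.002,0.04],"yaw":0,"fingers":0.1},{"translation":[-0.004,0.002,0.1],"yaw":0,"fingers":0.1},{"translation":[-0.004,0.002,0.15],"yaw":0,"fingers":0.1},{"translation":[-0.004,0.002,0.185],"yaw":0,"fingers":0.1},{"translation":[-0.004,0.002,0.2],"yaw":0,"fingers":0.1},{"translation":[-0.004,0.002,0.2],"yaw":0,"fingers":0.1},{"translation":[-0.004,0.002,0.2],"yaw":0,"fingers":0.1}]';python3 -m pendant '[{"translation":[0,0,0],"yaw":0,"fingers":1},{"translation":[0,0,0],"yaw":0,"fingers":1},{"translation":[0,0,0],"yaw":0,"fingers":1},{"translation":[0,0,0],"yaw":0,"fingers":1},{"translation":[0,0,0],"yaw":0,"fingers":1},{"translation":[0,0,0],"yaw":0,"fingers":1}]' 30
```

```text
time: 34.92
tcp_pos: [0.4921, -0.1852, 0.0269]
tcp_rot: [179.9, 0.0, 87.2]
ft_force: [0.7, -0.4, -0.4]
width: 0.451
finger_force: 0.0
time: 35.67
tcp_pos: [0.4921, -0.185, 0.0269]
tcp_rot: [179.9, -0.0, 87.2]
ft_force: [-0.4, 1.5, 7.5]
width: 0.155
finger_force: 28.8
```

```bash
python3 -m pendant '[{"translation":[0,0,-0.03],"yaw":0,"fingers":1},{"translation":[0,0,-0.08],"yaw":0,"fingers":1},{"translation":[0,0,-0.14],"yaw":0,"fingers":1},{"translation":[0,0,-0.19],"yaw":0,"fingers":1},{"translation":[0,0,-0.2],"yaw":0,"fingers":1},{"translation":[0,0,-0.2],"yaw":0,"fingers":1}]'; python3 plan.py 0.4065 0.3587 0.127 87.2
```

```text
time: 36.42
tcp_pos: [0.4914, -0.1846, 0.1262]
tcp_rot: [180.0, -0.0, 87.2]
ft_force: [-0.6, -0.0, -1.1]
width: 0.159
finger_force: 28.8
shares [ 1.0772 -0.2221 -0.0013] yaw 0.0005795046211370428 (deg 0.03477027726822257 ) rows 8.798595338259135 0.0032495586231983714 t 36.425
```

```bash
python3 -m pendant '[{"translation":[0.06,-0.012,0],"yaw":0,"fingers":1},{"translation":[0.16,-0.033,0],"yaw":0,"fingers":1},{"translation":[0.27,-0.056,0],"yaw":0,"fingers":1},{"translation":[0.38,-0.079,0],"yaw":0,"fingers":1},{"translation":[0.49,-0.102,0],"yaw":0,"fingers":1},{"translation":[0.6,-0.124,0],"yaw":0,"fingers":1},{"translation":[0.7,-0.145,0],"yaw":0,"fingers":1},{"translation":[0.8,-0.165,0],"yaw":0,"fingers":1}]'; python3 -m pendant '[{"translation":[0.08,-0.016,0],"yaw":0,"fingers":1},{"translation":[0.16,-0.033,0],"yaw":0,"fingers":1},{"translation":[0.23,-0.047,0],"yaw":0,"fingers":1},{"translation":[0.277,-0.057,0],"yaw":0,"fingers":1},{"translation":[0.277,-0.057,0],"yaw":0,"fingers":1},{"translation":[0.277,-0.057,0],"yaw":0,"fingers":1},{"translation":[0.277,-0.057,0],"yaw":0,"fingers":1}]'; python3 plan.py 0.4065 0.3587 0.047 87.2
```

```text
time: 37.42
tcp_pos: [0.4274, 0.22, 0.1254]
tcp_rot: [-179.9, 0.1, 87.2]
ft_force: [0.4, -1.2, -0.3]
width: 0.156
finger_force: 28.8
time: 38.3
tcp_pos: [0.4073, 0.3567, 0.1263]
tcp_rot: [-180.0, 0.0, 87.1]
ft_force: [-0.2, 1.3, 0.2]
width: 0.159
finger_force: 28.8
shares [ 0.0041 -0.0017  0.1585] yaw -0.002087905375326689 (deg -0.12527432251960136 ) rows 1.2688699451318357 0.011707880609308538 t 38.3
```

```bash
python3 -m pendant '[{"translation":[0.003,-0.001,0.03],"yaw":0,"fingers":1},{"translation":[0.003,-0.001,0.08],"yaw":0,"fingers":1},{"translation":[0.003,-0.001,0.12],"yaw":0,"fingers":1},{"translation":[0.003,-0.001,0.15],"yaw":0,"fingers":1},{"translation":[0.003,-0.001,0.16],"yaw":0,"fingers":1},{"translation":[0.003,-0.001,0.163],"yaw":0,"fingers":1},{"translation":[0.003,-0.001,0.163],"yaw":0,"fingers":1},{"translation":[0.003,-0.001,0.163],"yaw":0,"fingers":1}]'; python3 plan.py 0.4065 0.3587 0.0425 87.2
```

```text
time: 39.3
tcp_pos: [0.4067, 0.3602, 0.0453]
tcp_rot: [180.0, -0.1, 87.2]
ft_force: [0.3, 0.3, 0.4]
width: 0.16
finger_force: 28.8
shares [-0.003  -0.0002  0.0056] yaw 0.00038131311415270377 (deg 0.022878786849162225 ) rows 0.05099249116216338 0.0021382043784263765 t 39.3
```

```bash
python3 -m pendant '[{"translation":[-0.001,0,0.003],"yaw":0,"fingers":1},{"translation":[-0.002,0,0.006],"yaw":0,"fingers":1},{"translation":[-0.002,0,0.006],"yaw":0,"fingers":1},{"translation":[-0.002,0,0.006],"yaw":0,"fingers":1}]'; python3 -m pendant '[{"translation":[0,0,0],"yaw":0,"fingers":0.6},{"translation":[0,0,0],"yaw":0,"fingers":0.5},{"translation":[0,0,0],"yaw":0,"fingers":0.3},{"translation":[0,0,0],"yaw":0,"fingers":0.2},{"translation":[0,0,-0.03],"yaw":0,"fingers":0.2},{"translation":[0,0,-0.09],"yaw":0,"fingers":0.2},{"translation":[0,0,-0.16],"yaw":0,"fingers":0.2},{"translation":[0,0,-0.22],"yaw":0,"fingers":0.2}]'; python3 -m pendant '[{"translation":[0,0,-0.02],"yaw":0,"fingers":0.2},{"translation":[0,0,-0.06],"yaw":0,"fingers":0.2},{"translation":[0,0,-0.1],"yaw":0,"fingers":0.2},{"translation":[0,0,-0.1],"yaw":0,"fingers":0.2}]'; python3 - <<'E'
from h import *
a=load("top")["color"];t=cap("top");s=cap("side")
k=lambda im,x0,y0,x1,y1:cv2.resize(im[y0:y1,x0:x1,::-1],(400,300),interpolation=cv2.INTER_CUBIC)
A=k(t["color"],155,195,295,320);B=k(s["color"],240,150,380,255);C=k(t["color"],290,160,500,360);D=k(s["color"],190,230,470,420)
cv2.imwrite("pics/final.png",np.vstack([np.hstack([A,B]),np.hstack([C,D])]))
E
```

```text
time: 39.8
tcp_pos: [0.4064, 0.3591, 0.042]
tcp_rot: [-180.0, -0.0, 87.2]
ft_force: [-0.8, -0.3, 5.1]
width: 0.16
finger_force: 29.8
time: 40.8
tcp_pos: [0.4067, 0.3588, 0.1539]
tcp_rot: [180.0, -0.1, 87.2]
ft_force: [-0.2, -0.6, -0.6]
width: 0.397
finger_force: 0.0
time: 41.3
tcp_pos: [0.4068, 0.3592, 0.2026]
tcp_rot: [179.9, -0.1, 87.2]
ft_force: [0.5, 0.1, -0.7]
width: 0.398
finger_force: 0.0
```

View pics/final.png

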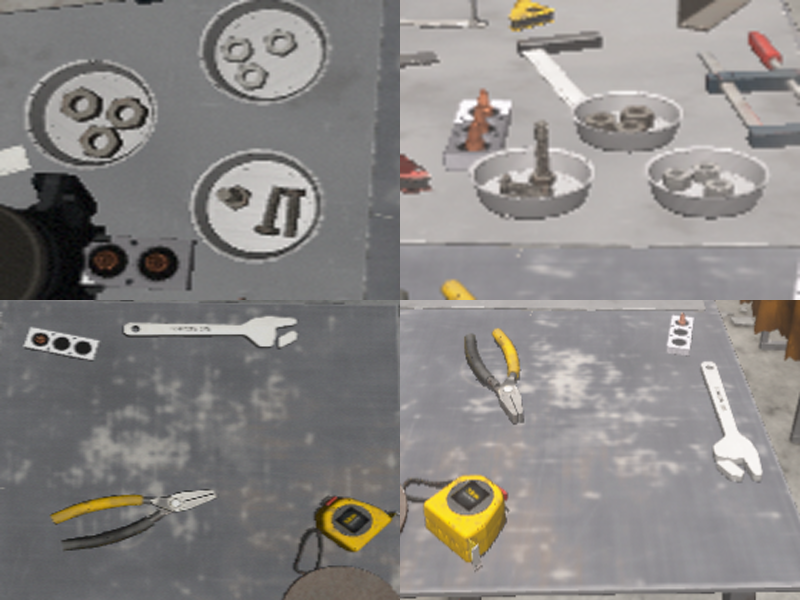

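The final picture shows both nozzles upright, mouths up, in the middle and end seats at (107,263) and (158,263). All three dishes hold the right pieces, and the pliers, tape measure and wrench have not moved. Handing in.

```bash
python3 -c "
from plant import robot
print(robot.job_done())"
```

```text
the job is handed in; nothing more can be done
None
```

I've handed the job in at about 41 s: the bolt, the dark nut and the bright nut are each in their matching dish, both nozzles stand upright in the larger block's free seats, and the pliers, tape measure and wrench were not touched.

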